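# Hold a glazed tile down in the sprung banding jig

## Robot

A 6-joint arm with a two-finger parallel gripper is mounted at the origin on the work surface. World frame = base frame: x ahead of the robot, y to its left, z up, the work surface at z = 0. Lengths are in m, angles in rad, forces in N, time in s.
With the tool pointing down it reaches from about 0.35 to 0.775 m from the base axis. Payload 5.5 kg.
Tool frame: the origin (TCP) lies midway between the tips of the shut fingers; the grasp point (between the pads) lies 19 mm behind it (arm.tcp_to_grasp is the distance from the TCP to the grasp point, in m); z points along the fingers, y is the line along which they close (so a half turn about z gives the same grasp; the last joint's range is limited). The gripper opens to 85 mm and grips with 20 to 120 N. Pads are 22 mm wide; open, the fingers measure 114 mm over their backs; the gripper's body (76 mm by 85 mm) begins 54 mm behind the grasp point. The pads swing forward as they close: fully open they stand 13 mm farther back than shut.
Start: joints at [-1.274, 0.313, 0.046, 1.304, 0, 1.431], TCP at [0.243, -0.521, 0.209] pointing down, gripper open.
Joint ranges: [-2.76, 2.76], [-0.86, 1.69], [-1.03, 1.26], [-2.2, 2.34], [-1.47, 1.5], [-3.14, 3.14]. Speed limits (rad/s): [2.57, 2.57, 3.14, 3.14, 3.14, 3.14].

## Interface

Orientations are given as a unit quaternion [x, y, z, w].
In Python, from bench import arm, viewer, close_job, spotter gives the robot as it stands.
- The arm moves only by the shell command python3 -m jog 'ROWS'. ROWS is JSON, a list of rows, each an object with "gripper": the closure in counts, from 0 (fully open) to 255 (shut); "offset": the shift along the world's x, y, z in mm, a list of three; "twist": the turn, a rotation vector about the world's x, y, z in rad, a list of three. A call has 1 to 12 rows; each row shifts and turns the commanded pose from where the row before left it; what a row does not reach is not made up. A row lasts 1/8 s, in which the tool goes at most 62.5 mm and 10.7 degrees, less where a joint would pass 70% of its speed; a pose out of reach is approached as far as the arm can. A call is refused whole if a number of a shift passes 62.5 or a number of a turn 0.188, either way. A call with a gripper value outside its range is refused whole. The fingers move at their own pace and stop on an object; the grip force is fixed at half the most. Time passes only in rows, so rows that do not move let the fingers close. It gives the time, the measured TCP pose, the force, the opening and the grip force at its end, in the units of the state.
- arm.read_state(): the state, without advancing time (a new reading comes with each control period).
- viewer.snapshot(name): name is "side" or "top" or "wrist"; returns a dict with "img" (480x640x3 uint8, red, green, blue), "vfov" (degrees; the focal length in pixels is half the picture's height over the tangent of half this angle, whatever the lens; pixels are square), "cx", "cy" (the principal point, pixels), "R" (3x3) and "t" (3): a world point X has camera coordinates R X + t. Camera axes: x right, y down, z forward; pixel columns grow to the right and rows downward; lengths in m; the calibration is good to about 2 mm. A picture is of the moment at which its call begins. There is no depth.
- close_job(): hands the job in; it is judged then, once.
Trained networks look in a picture, given as the dict that the camera call returned (one of the last four; its "shot" number tells which), for a name from the list of things; names that differ only in an ending like _2 or _b are one class to them, and where a whole thing is asked for, a point or a joint stands for the part that bears it (a point fixed in the world has none). Each returns a list of dicts, best first, with "confidence" (0 to 1); they miss things now and then, are a little off and sometimes report something else, mostly with a low value. They report only what shows in the picture. A call takes as long as a camera call. They do not tell look-alikes from the thing itself.
- spotter.find_in(thing, picture): "at" ([x, y, z] in m, in world coordinates, good to about 4 mm: the middle of the surface that is visible of it).
- spotter.regions_of(thing, picture): "mask" (480x640 bool, what is visible of it).
- spotter.pinpoint(thing, picture): "at" ([x, y, z] in m, in world coordinates, good to about 4 mm: a listed point, or the origin of a listed thing).
The state is a dict: "time": time; "q": joint angles; "joint_vel": joint speeds; "effort": joint torques, N m; "tool_pos": TCP position; "eef_rot": TCP orientation; "ft_force": force on the tool from outside, world axes, zero at the start; "wrist_torque": the same for the moment, N m; "width": finger opening in m; "grasp_force": force on a finger pad.
Only numpy, scipy, OpenCV 4.12 (cv2) and the standard library are available. Lean on these libraries where they do the work, as an engineer would, in place of code of your own. Each camera call takes 0.05 s, during which the arm holds its last target. There are 200 camera calls.

## Task

Draw the blue glazed tile straight up out of the wooden drying rack by its top edge, carry it to the green banding jig and slide it, lower edge first, down into the slot. Push it down against the red sprung plunger until its lower edge is hard on both steel stops, and finish while still gripping it and pressing it firmly down there, without letting go: the plunger would lift it off the stops. Do not force it so hard that the tile could crack (well under 60 N on the stops), and leave the other tiles and everything else on the table where they are.

Things in the scene. Friction and masses are not known exactly. Their poses are not given: they have to be found in the camera images.
- tile_blue: cobalt-blue glazed ceramic tile with a white painted border, about 0.15 kg, standing upright in one of the three rack slots; 80 mm wide along its y, 8 mm thick along its x, 100 mm tall along its z; origin at the centre of its underside. Both faces are alike, and either may face either way. To be gripped across its thickness at the middle of its top edge.
- tile_white: white glazed tile with a copper-coloured border, stands in another slot of the rack; leave it. Same size and axes as the blue tile.
- tile_terracotta: terracotta tile with a yellow border, stands in another slot of the rack; leave it. Same size and axes as the blue tile.
- rack: fixed wooden drying rack, 170 (x) by 112 mm (y), 60 mm tall; origin on the table under its centre, z up. Tiles stand on its 10 mm floor, tops 110 mm above the table. Three slots at local x = -50, 0, +50 mm, tiles in random order; each slot, 11 mm wide in x and 84 mm long in y, guides only the outer 10 mm of a tile's side edges, up to 60 mm height; the middle is open.
- jig: fixed green jig on a steel base 90 (x) by 130 mm (y); origin on the table under its centre, z up. Vertical tile slot along its y, centred on the origin: 12.4 mm wide in x, 86 mm long in y, middle open; corner posts guide the tile's side edges up to 75 mm height, flared lead-ins to 86 mm, end walls to 97 mm. Brass rest bar 23 mm to local -x, top at 76 mm. Tile goes in either way round.
- stops: the two fixed steel stop ledges in the jig's slot, centred 30 mm either side of its centre along y, each 14 mm long, flat tops 40 mm above the table. Origin on the jig's axis, 12 mm above the table (28 mm below the ledge tops).
- stop_plane (a point): point on the jig's vertical axis at the height of the stop ledges' tops (40 mm above the table); axes as the jig's.
- plunger_top (a point): centre of the top face of the red sprung plunger (26 mm long along the slot), on the jig's axis in the middle of the slot; 55 mm above the table at rest, so it stands 15 mm above the stops, and it sinks with the plunger.
- plunger (a joint): how far the plunger is pressed down, in m: 0 at rest, 0.015 when a tile is hard on the stops. The spring pushes up with about 4 N at rest and about 9 N at the stops; let go, it lifts the tile again.
- tape: green ring of tape, 64 mm across, 25 mm high, lying between robot and work; leave it. Origin at the centre of its underside.
- brush: paint brush lying between rack and jig, about 25 mm high at most; leave it. Origin on its underside.
- bowl: blue glaze bowl, 110 mm across, 50 mm high, towards the far side of the table; leave it. Origin at the centre of its underside.
- bottle: amber bottle, 52 mm across, 130 mm high, towards the far side of the table; leave it. Origin at the centre of its underside.
- jar: clear jar with a red lid, 66 mm across, 75 mm high, towards the far side of the table; leave it. Origin at the centre of its underside.
Mind the look-alikes: they are no part of the job. Leave any pink look-alike of the jig alone. Leave any turquoise look-alike of the tile_blue alone.

How it is judged:
By the outcome, as a careful person would: the job done as asked, in the order asked, and still so for the second after the job is handed in, while the arm keeps its last pose, push and grip.
It also fails if it takes over 45 s, if anything falls off the work surface, if the arm or the gripper's body presses on something with over 40 N, if the wrist force passes 120 N, or if a joint passes its speed limit or range.

## Working session

There is one attempt and no reset: what is moved stays moved. The work goes in short steps, Python scripts to look and compute and a shell command to move; the robot and the scene stay as the last step left them, time stands still between calls to the robot, and variables do not carry over. Pictures are saved under pics/ and viewed, at most 10 in all, crops included, and the job is handed in when it is done.

```bash
mkdir -p pics
python3 - <<'E'
from bench import arm, viewer, spotter
import cv2, numpy as np
s=arm.read_state(); print(s)
print(arm.tcp_to_grasp)
for n in("top","side"):
    p=viewer.snapshot(n); cv2.imwrite(f"pics/{n}0.png",p["img"][:,:,::-1])
    print(n,p["vfov"],p["cx"],p["cy"],np.round(p["R"],3).tolist(),np.round(p["t"],3).tolist())
    for t in ("tile_blue","tile_white","tile_terracotta","rack","jig","stop_plane","plunger_top","brush","tape"):
        print(t,[(np.round(d["at"],4).tolist(),round(d["confidence"],2)) for d in spotter.pinpoint(t,p)][:3])
E
```

```text
{'time': 0.0, 'q': array([-1.27359517e+00,  3.14029854e-01,  4.49435177e-02,  1.30358651e+00,
       -3.61523448e-05,  1.43118808e+00]), 'joint_vel': array([-1.96756041e-03,  9.02170599e-06,  5.39240986e-04,  5.92794345e-04,
        8.87688867e-04, -1.34645059e-03]), 'effort': array([-7.26946637e-04, -4.80623460e+01,  2.98536783e+01,  1.93776452e-02,
       -3.94509525e-04,  2.01786065e-05]), 'tool_pos': array([ 0.24306312, -0.52047583,  0.20807765]), 'eef_rot': array([ 9.76243915e-01,  2.16672420e-01, -9.18750128e-05, -9.33924017e-04]), 'ft_force': array([-0.26134852, -0.7956812 ,  0.51714461]), 'wrist_torque': array([ 0.03025488, -0.01490776, -0.02143148]), 'grasp_force': 0.0, 'width': 0.08521428164106173}
0.0187
top 46.13201907422314 321.1456136184957 241.2440299031563 [[0.023, -1.0, -0.003], [-0.992, -0.023, -0.123], [0.123, 0.006, -0.992]] [-0.067, 0.578, 1.309]
tile_blue [([0.3653, 0.2032, 0.007], 0.77), ([0.4776, 0.1785, 0.0075], 0.58)]
tile_white [([0.5294, 0.1744, 0.0088], 0.57)]
tile_terracotta [([0.58, 0.173, 0.0072], 0.62)]
rack [([0.5341, 0.1709, 0.0019], 0.93)]
jig [([0
[... 299 characters left out ...]
ush [([0.5929, -0.001, 0.0062], 0.55), ([0.3875, 0.0042, -0.0018], 0.18)]
tape [([0.3875, 0.0046, 0.0006], 0.56)]
side 50.089069532119076 316.7346979853128 237.4355143472231 [[-0.728, -0.686, 0.003], [-0.422, 0.444, -0.791], [0.541, -0.577, -0.612]] [0.356, 0.317, 0.926]
tile_blue [([0.3674, 0.199, -0.0025], 0.93), ([0.481, 0.17, 0.0069], 0.88)]
tile_white [([0.5261, 0.173, 0.0128], 0.81), ([0.5303, 0.176, -0.0017], 0.58)]
tile_terracotta [([0.5848, 0.1772, 0.0076], 0.86)]
rack [([0.5292, 0.1764, 0.0008], 0.74)]
jig [([0.4907, -0.2119, 0.0027], 0.92)]
stop_plane [([0.4936, -0.21, 0.0382], 0.42)]
plunger_top []
brush [([0.5932, 0.0033, -0.0027], 0.83)]
tape [([0.3823, 0.0083, -0.0032], 0.79)]
```

View pics/top0.png

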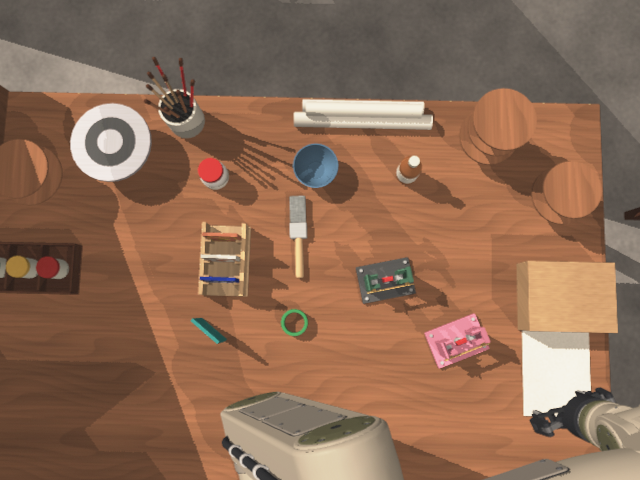

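View pics/side0.png

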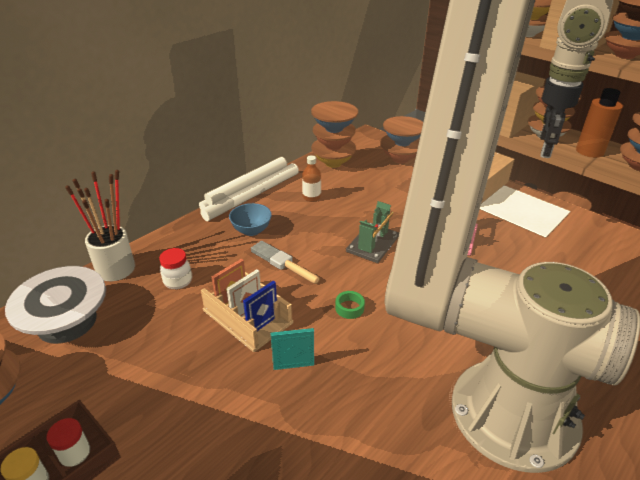

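The top view shows the blue tile at (220,279) in the slot nearest the robot. The green jig is at (387,280) and the pink look-alike at (457,342). The turquoise tile stands at (207,330). Next I'll look at the jig with the wrist camera, on the way to the rack.

```bash
python3 -m jog '[{"gripper":0,"offset":[0,20,60],"twist":[0,0,0.18]},{"gripper":0,"offset":[30,50,40],"twist":[0,0,0.18]},{"gripper":0,"offset":[35,50,20],"twist":[0,0,0.18]},{"gripper":0,"offset":[35,50,0],"twist":[0,0,0.18]},{"gripper":0,"offset":[35,50,0],"twist":[0,0,0.18]},{"gripper":0,"offset":[35,50,0],"twist":[0,0,0.18]},{"gripper":0,"offset":[10,40,0],"twist":[0,0,0.05]},{"gripper":0,"offset":[0,0,0],"twist":[0,0,0]},{"gripper":0,"offset":[0,0,0],"twist":[0,0,0]}]'
python3 - <<'E'
from bench import arm, viewer, spotter
import cv2, numpy as np
p=viewer.snapshot("wrist"); cv2.imwrite("pics/w1.png",p["img"][:,:,::-1])
np.save("w1.npy",p,allow_pickle=True)
R=np.array(p["R"]);print("C",-R.T@p["t"],R.round(3).tolist(),p["vfov"])
for t in ("jig","stop_plane","plunger_top","stops"):
    print(t,[(np.round(d["at"],4).tolist(),round(d["confidence"],2)) for d in spotter.pinpoint(t,p)][:3])
E
```

```text
time: 2.12
tool_pos: [0.4189, -0.2187, 0.3233]
eef_rot: [0.708, 0.706, -0.0, 0.0]
ft_force: [0.1, -0.0, -0.2]
width: 0.0858
grasp_force: 0.0
C [ 0.41880569 -0.13736131  0.48718234] [[1.0, -0.003, 0.0], [-0.003, -0.948, 0.318], [-0.001, -0.318, -0.948]] 59.7628821667313
jig [([0.3498, -0.38, 0.0031], 0.82), ([0.4906, -0.2118, 0.0002], 0.64)]
stop_plane []
plunger_top [([0.4895, -0.2154, 0.0526], 0.84), ([0.3493, -0.3822, 0.0548], 0.73)]
stops []
```

View pics/w1.png

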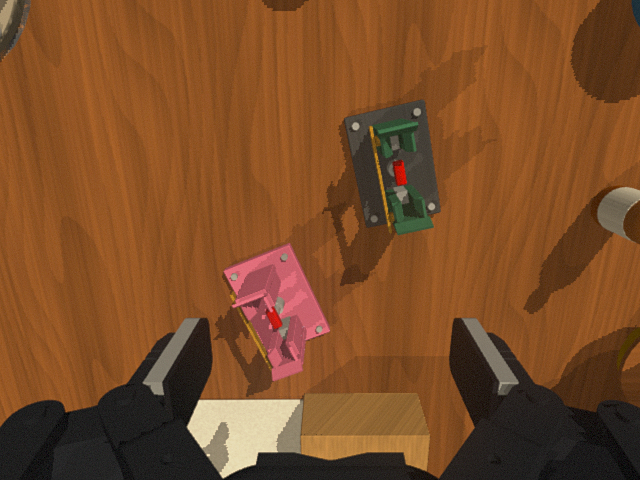

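The green jig's base corners are near (345,118), (424,101), (440,212) and (366,227), with the red plunger at (400,173). I'll measure it in an enlarged crop.

Run:
```python
import cv2
im=cv2.imread("pics/w1.png")[90:240,320:460]
cv2.imwrite("pics/w1c.png",cv2.resize(im,None,fx=4,fy=4,interpolation=cv2.INTER_CUBIC))
```

```text
(no output)
```

View pics/w1c.png

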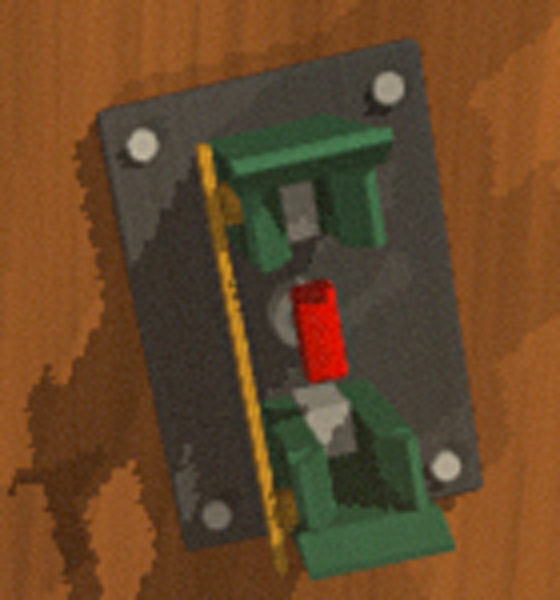

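The crop shows the base corners, four bolts and the plunger's bright top face centred near (321,341). Fitting these gives the jig's centre and yaw. At the same time I'll move over the rack for its picture.

```bash
cat > h.py <<'E'
import numpy as np
def ray(p,uv,z):
    R=np.array(p["R"]);t=np.array(p["t"]);f=240/np.tan(np.radians(p["vfov"])/2)
    uv=np.atleast_2d(uv).astype(float)
    d=np.c_[(uv[:,0]-p["cx"])/f,(uv[:,1]-p["cy"])/f,np.ones(len(uv))]@R
    C=-R.T@t
    return C+d*((z-C[2])/d[:,2])[:,None]
E
python3 - <<'E'
import numpy as np
from h import ray
p=np.load("w1.npy",allow_pickle=True).item()
c=lambda a:np.array(a)/4.+[320-.375,90-.375]
K=c([(102,115),(416,42),(482,487),(187,549)]);B=c([(143,145),(389,88),(446,466),(217,516)])
for z in(0,.008,.012,.016):
  for Q in (K,B):
    X=ray(p,Q,z)[:,:2]; m=X.mean(0)
    top=(X[0]+X[1])/2;bot=(X[2]+X[3])/2;l=top-bot;r=(X[1]+X[2]-X[0]-X[3])/2
    print(z,m.round(4),np.linalg.norm(l).round(4),np.linalg.norm(r).round(4),np.degrees(np.arctan2(-l[0],l[1])).round(2),np.degrees(np.arctan2(r[1],r[0])).round(2))
print(ray(p,c([(321,341),(314,303),(328,378)]),.055).round(4))
print(ray(p,c([(300,212),(340,425)]),.04).round(4)) # ledges
print(ray(p,c([(205,145),(280,570)]),.076).round(4)) # bar
E
python3 -m jog '[{"gripper":100,"offset":[10,50,0],"twist":[0,0,0]},{"gripper":100,"offset":[10,55,0],"twist":[0,0,0]},{"gripper":100,"offset":[10,55,0],"twist":[0,0,0]},{"gripper":100,"offset":[10,55,0],"twist":[0,0,0]},{"gripper":100,"offset":[10,45,0],"twist":[0,0,0]},{"gripper":100,"offset":[5,30,0],"twist":[0,0,0]},{"gripper":100,"offset":[0,0,0],"twist":[0,0,0]},{"gripper":100,"offset":[0,0,0],"twist":[0,0,0]},{"gripper":100,"offset":[0,0,0],"twist":[0,0,0]}]'
python3 - <<'E'
from bench import arm, viewer, spotter
import cv2, numpy as np
p=viewer.snapshot("wrist")
np.save("w2.npy",p,allow_pickle=True)
m=[(np.round(d["at"],4).tolist(),round(d["confidence"],2)) for d in spotter.pinpoint("tile_blue",p)];print(m)
print([(np.round(d["at"],4).tolist(),round(d["confidence"],2)) for d in spotter.pinpoint("rack",p)])
cv2.imwrite("pics/w2.png",p["img"][:,:,::-1])
E
```

```text
0 [ 0.4927 -0.2136] 0.1304 0.0897 12.3 12.4
0 [ 0.4933 -0.2145] 0.1114 0.07 12.48 12.62
0.008 [ 0.4915 -0.2124] 0.1283 0.0882 12.3 12.4
0.008 [ 0.4921 -0.2132] 0.1096 0.0689 12.48 12.62
0.012 [ 0.4909 -0.2118] 0.1272 0.0875 12.3 12.4
0.012 [ 0.4914 -0.2126] 0.1086 0.0683 12.48 12.62
0.016 [ 0.4902 -0.2111] 0.1261 0.0867 12.3 12.4
0.016 [ 0.4908 -0.212 ] 0.1077 0.0677 12.48 12.62
[[ 0.4909 -0.2137  0.055 ]
 [ 0.4886 -0.2039  0.055 ]
 [ 0.4932 -0.2234  0.055 ]]
[[ 0.4862 -0.1824  0.04  ]
 [ 0.4997 -0.2394  0.04  ]]
[[ 0.4574 -0.163   0.076 ]
 [ 0.4798 -0.2694  0.076 ]]
time: 3.5
tool_pos: [0.4738, 0.0704, 0.3231]
eef_rot: [0.709, 0.705, -0.0, 0.0]
ft_force: [-0.4, -0.1, -0.7]
width: 0.0519
grasp_force: 0.0
[([0.4772, 0.1689, 0.0083], 0.69), ([0.3607, 0.1993, 0.0008], 0.63)]
[([0.5341, 0.1743, 0.0004], 0.92)]
```

View pics/w2.png

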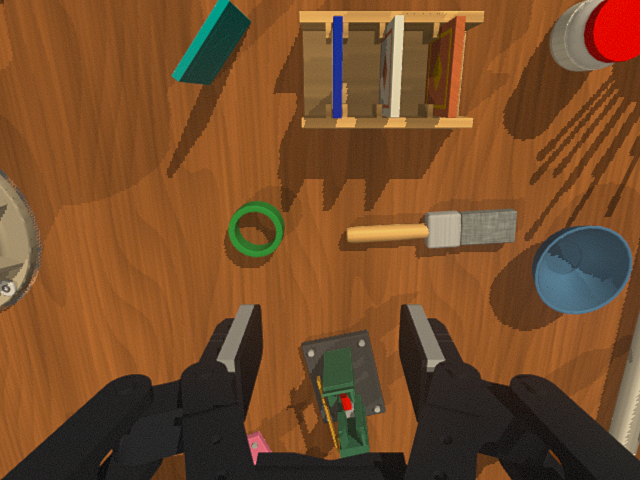

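The blue tile's top edge shows as a vertical strip at x≈337, y 16–117. I'll measure it at z=0.11.

```bash
python3 - <<'E'
import numpy as np,cv2
from h import ray
p=np.load("w2.npy",allow_pickle=True).item()
hsv=cv2.cvtColor(p["img"],cv2.COLOR_RGB2HSV)
m=cv2.inRange(hsv,(105,120,60),(130,255,255));m[:,400:]=0;m[:,:300]=0;m[140:]=0
c=max(cv2.findContours(m,0,1)[0],key=cv2.contourArea);r=cv2.minAreaRect(c);b=cv2.boxPoints(r);print(r)
X=ray(p,b,.11)[:,:2];print(X.round(4),X.mean(0).round(4))
e=sorted([(X[i]-X[(i+1)%4]) for i in range(4)],key=np.linalg.norm)[-1];print(np.linalg.norm(e),np.degrees(np.arctan2(*e)))
print("rack corners", ray(p,[(300,17),(483,16),(472,122),(302,123)],.06).round(4)[:,:2].tolist())
E
python3 - <<'E'
from bench import viewer
from h import ray
import numpy as np,cv2
p=viewer.snapshot("top")
hsv=cv2.cvtColor(p["img"],cv2.COLOR_RGB2HSV)
m=cv2.inRange(hsv,(105,120,60),(130,255,255));m[:,260:]=0;m[:,:180]=0;m[:250]=0;m[300:]=0
c=max(cv2.findContours(m,0,1)[0],key=cv2.contourArea);r=cv2.minAreaRect(c);print(r)
print(ray(p,cv2.boxPoints(r),.11).round(4)[:,:2].tolist())
E
```

```text
((337.5, 66.5), (101.0, 9.0), 90.0)
[[0.4763 0.2143]
 [0.4836 0.2143]
 [0.4839 0.1358]
 [0.4761 0.1358]] [0.48  0.175]
0.07851457829356996 -0.229758065015231
rack corners [[0.4464, 0.222], [0.614, 0.222], [0.6135, 0.1283], [0.4458, 0.1282]]Traceback (most recent call last):
  File "<stdin>", line 7, in <module>
ValueError: max() iterable argument is empty
```

```bash
python3 -m jog '[{"gripper":140,"offset":[2,35,-20],"twist":[0,0,0]},{"gripper":140,"offset":[2,35,-40],"twist":[0,0,0]},{"gripper":140,"offset":[2,35,-40],"twist":[0,0,0.004]},{"gripper":140,"offset":[0,0,-20],"twist":[0,0,0]},{"gripper":140,"offset":[0,0,0],"twist":[0,0,0]},{"gripper":140,"offset":[0,0,0],"twist":[0,0,0]}]'
python3 - <<'E'
from bench import viewer
from h import ray
import numpy as np,cv2
p=viewer.snapshot("wrist");np.save("w3.npy",p,allow_pickle=True)
cv2.imwrite("pics/w3.png",p["img"][:,:,::-1])
hsv=cv2.cvtColor(p["img"],cv2.COLOR_RGB2HSV)
m=cv2.inRange(hsv,(105,120,60),(130,255,255))
c=max(cv2.findContours(m,0,1)[0],key=cv2.contourArea);r=cv2.minAreaRect(c);print(r)
print(ray(p,cv2.boxPoints(r),.11).round(4)[:,:2].tolist())
E
```

```text
time: 4.45
tool_pos: [0.4805, 0.1762, 0.2042]
eef_rot: [0.707, 0.707, 0.001, 0.0]
ft_force: [0.9, 0.1, 0.1]
width: 0.0386
grasp_force: 0.0
((329.7610778808594, 222.50289916992188), (11.888154029846191, 127.11436462402344), 0.6365935802459717)
[[0.4754, 0.1365], [0.4767, 0.222], [0.484, 0.2219], [0.4834, 0.1364]]
```

View pics/w3.png

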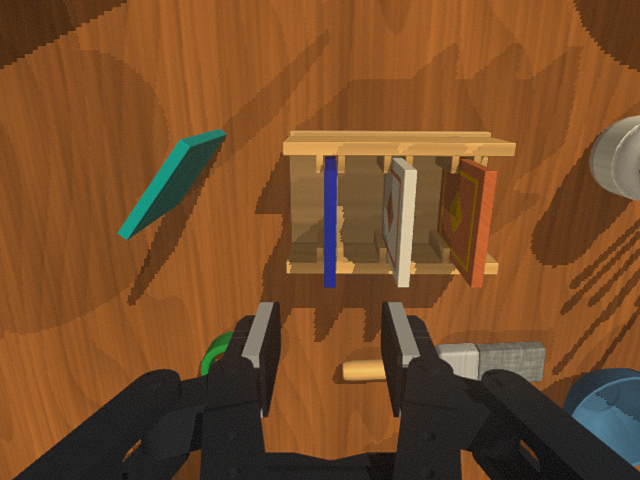

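The tile strip is centred at (330,222) with the fingers open on both sides of it, clear of the white tile. Now I'll descend and grip.

```bash
python3 -m jog '[{"gripper":140,"offset":[0,0,-45],"twist":[0,0,0]},{"gripper":140,"offset":[0,0,-45],"twist":[0,0,0]},{"gripper":140,"offset":[0,0,-25],"twist":[0,0,0]},{"gripper":140,"offset":[-0.5,-0.5,-12],"twist":[0,0,0]},{"gripper":140,"offset":[0,0,0],"twist":[0,0,0]},{"gripper":255,"offset":[0,0,0],"twist":[0,0,0]},{"gripper":255,"offset":[0,0,0],"twist":[0,0,0]},{"gripper":255,"offset":[0,0,0],"twist":[0,0,0]},{"gripper":255,"offset":[0,0,0],"twist":[0,0,0]},{"gripper":255,"offset":[0,0,0],"twist":[0,0,0]}]'
```

```text
time: 5.75
tool_pos: [0.4808, 0.1763, 0.0777]
eef_rot: [0.707, 0.707, 0.001, 0.001]
ft_force: [0.1, 0.1, 6.5]
width: 0.0053
grasp_force: 61.1
```

Gripped at 61 N. I'll lift straight up, then look.

```bash
python3 -m jog '[{"gripper":255,"offset":[0,0,10],"twist":[0,0,0]},{"gripper":255,"offset":[0,0,20],"twist":[0,0,0]},{"gripper":255,"offset":[0,0,30],"twist":[0,0,0]},{"gripper":255,"offset":[0,0,40],"twist":[0,0,0]},{"gripper":255,"offset":[0,0,30],"twist":[0,0,0]},{"gripper":255,"offset":[0,0,0],"twist":[0,0,0]},{"gripper":255,"offset":[0,0,0],"twist":[0,0,0]}]'
python3 - <<'E'
from bench import viewer
import cv2,numpy as np
p=viewer.snapshot("wrist");q=viewer.snapshot("side");np.save("w4.npy",p,allow_pickle=True)
cv2.imwrite("pics/w4.png",np.hstack([p["img"][::1,150:500],q["img"][:480,120:520]])[:,:,::-1])
E
```

```text
time: 6.62
tool_pos: [0.4786, 0.1759, 0.2052]
eef_rot: [0.707, 0.707, -0.001, -0.0]
ft_force: [0.4, -0.5, -2.5]
width: 0.0058
grasp_force: 60.1
```

View pics/w4.png

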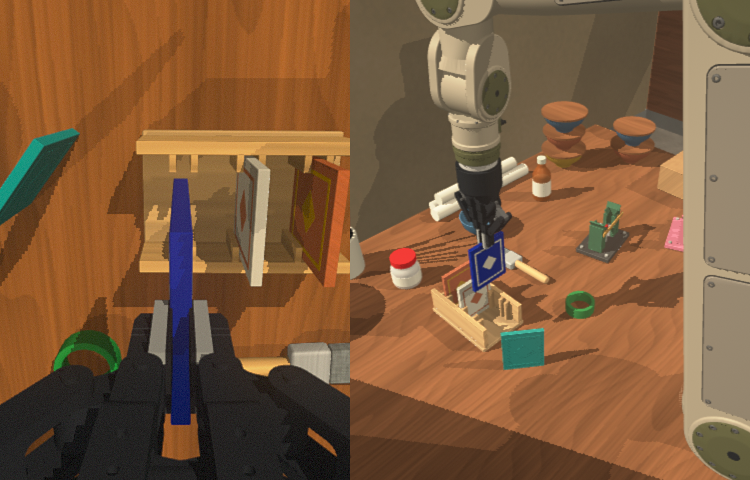

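The tile hangs squarely between the pads and clear of the rack, and the other tiles are undisturbed. I'll carry it to the jig and turn it by 12.4°.

```bash
python3 -m jog '[{"gripper":255,"offset":[1,-25,0],"twist":[0,0,0]},{"gripper":255,"offset":[1.5,-45,0],"twist":[0,0,0.027]},{"gripper":255,"offset":[1.5,-50,0],"twist":[0,0,0.027]},{"gripper":255,"offset":[1.5,-50,0],"twist":[0,0,0.027]},{"gripper":255,"offset":[1.5,-50,0],"twist":[0,0,0.027]},{"gripper":255,"offset":[1.5,-50,0],"twist":[0,0,0.027]},{"gripper":255,"offset":[1.5,-50,0],"twist":[0,0,0.027]},{"gripper":255,"offset":[1.5,-43,0],"twist":[0,0,0.027]},{"gripper":255,"offset":[1,-25,0],"twist":[0,0,0.027]},{"gripper":255,"offset":[0,0,0],"twist":[0,0,0]},{"gripper":255,"offset":[0,0,0],"twist":[0,0,0]},{"gripper":255,"offset":[0,0,0],"twist":[0,0,0]}]'
python3 - <<'E'
from bench import viewer,arm
import cv2,numpy as np
print(arm.read_state()["tool_pos"],arm.read_state()["eef_rot"])
p=viewer.snapshot("wrist");q=viewer.snapshot("top");np.save("w5.npy",p,allow_pickle=True);np.save("t5.npy",q,allow_pickle=True)
cv2.imwrite("pics/w5.png",np.hstack([p["img"][:,150:500],cv2.resize(q["img"][200:360,330:480],None,fx=3,fy=3,interpolation=2)])[:,:,::-1])
E
```

```text
time: 8.22
tool_pos: [0.4916, -0.2107, 0.2058]
eef_rot: [0.626, 0.78, 0.0, -0.0]
ft_force: [0.2, -0.2, -1.3]
width: 0.0061
grasp_force: 60.1
[ 0.49160563 -0.21073191  0.20583744] [ 6.26306550e-01  7.79576745e-01  7.69873971e-05 -4.45711729e-04]
```

View pics/w5.png

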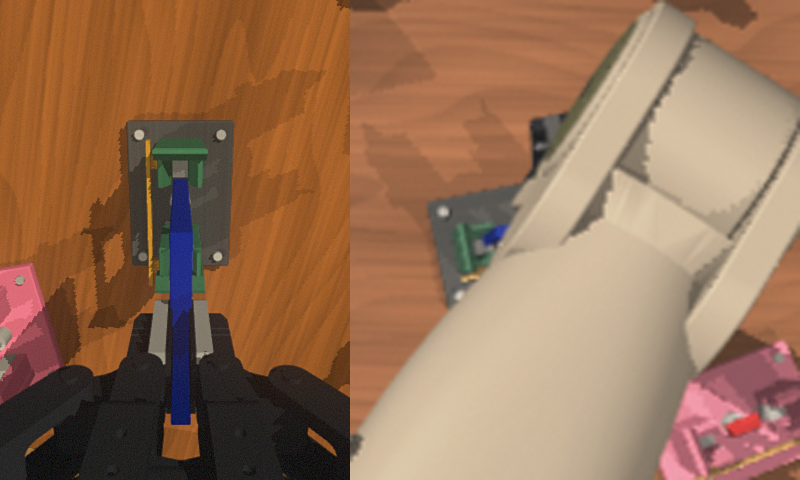

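The tile lines up with the slot in the wrist view: the tile strip is at x≈181, and the bolts at 139/221 and 143/218 give a mid-line of 180. I'll re-measure the jig from this picture.

Run:
```python
import numpy as np,cv2
from h import ray
p=np.load("w5.npy",allow_pickle=True).item()
g=cv2.cvtColor(p["img"],cv2.COLOR_RGB2GRAY).astype(float)
hsv=cv2.cvtColor(p["img"],cv2.COLOR_RGB2HSV)
B=[]
for u,v in [(289,135),(371,135),(368,257),(293,257)]:
    w=g[v-9:v+10,u-9:u+10]; k=w>(w.min()+w.max())/2; yy,xx=np.nonzero(k); B.append((u-9+xx.mean(),v-9+yy.mean()))
print(np.round(B,1).tolist())
TCP=np.array([.4916,-.2107]);a=np.radians(12.4);ex=np.array([np.cos(a),np.sin(a)]);ey=np.array([-np.sin(a),np.cos(a)])
def loc(X): X=X[:,:2]-TCP; return np.c_[X@ex,X@ey].round(4).tolist()
for z in (.01,.012,.016): 
  X=ray(p,B,z);print(z,"bolts",loc(X),"mean",loc(X.mean(0)[None]),X.mean(0).round(4))
m=cv2.inRange(hsv,(105,120,40),(130,255,255));
for v in (180,200,220,240,260,290,320,350,400,420):
  xs=np.nonzero(m[v,300:360])[0]; print(v,xs.min()+300,xs.max()+300)
ys=np.nonzero(m[:,331])[0];print(ys.min(),ys.max())
print("strip y, z=.2375",loc(ray(p,[(331,235),(331,425)],.2375)))
print("lower far edge z=.1375",loc(ray(p,[(331,ys.min())],.1375)))
# flat top of far end wall z=.097
print("endwall",loc(ray(p,[(303,151),(357,151),(330,149),(330,154)],.097)))
```

```text
[[290.0, 135.5], [370.7, 134.3], [367.2, 256.1], [296.6, 256.1]]
0.01 bolts [[-0.0345, 0.0514], [0.0332, 0.0525], [0.0336, -0.0568], [-0.0315, -0.057]] mean [[0.0002, -0.0025]] [ 0.4923 -0.2131  0.01  ]
0.012 bolts [[-0.0343, 0.0516], [0.0331, 0.0527], [0.0334, -0.056], [-0.0313, -0.0562]] mean [[0.0002, -0.002]] [ 0.4922 -0.2126  0.012 ]
0.016 bolts [[-0.034, 0.0519], [0.0327, 0.053], [0.033, -0.0545], [-0.031, -0.0547]] mean [[0.0002, -0.0011]] [ 0.492  -0.2117  0.016 ]
180 324 337
200 322 338
220 320 341
240 319 342
260 320 341
290 320 341
320 322 338
350 323 338
400 321 339
420 321 339
179 424
strip y, z=.2375 [[-0.0002, 0.0379], [-0.0, -0.0406]]
lower far edge z=.1375 [[-0.0001, 0.0382]]
endwall [[-0.0182, 0.0489], [0.0166, 0.049], [-0.0008, 0.0502], [-0.0008, 0.047]]
```

```bash
python3 -m jog '[{"gripper":255,"offset":[-0.2,-1,-20],"twist":[0,0,0]},{"gripper":255,"offset":[0,0,-18],"twist":[0,0,0]},{"gripper":255,"offset":[0,0,-10],"twist":[0,0,0]},{"gripper":255,"offset":[0,0,0],"twist":[0,0,0]}]'; python3 -m jog '[{"gripper":255,"offset":[0,0,-10],"twist":[0,0,0]},{"gripper":255,"offset":[0,0,-10],"twist":[0,0,0]},{"gripper":255,"offset":[0,0,0],"twist":[0,0,0]}]'
```

```text
time: 8.82
tool_pos: [0.4912, -0.2123, 0.1576]
eef_rot: [0.627, 0.779, -0.0, -0.001]
ft_force: [-1.1, 0.4, -1.3]
width: 0.0058
grasp_force: 60.0
time: 9.2
tool_pos: [0.491, -0.2126, 0.1371]
eef_rot: [0.627, 0.779, -0.0, -0.001]
ft_force: [0.6, 0.8, -1.2]
width: 0.0058
grasp_force: 60.0
```

Forces are small and the lower edge is inside the guides. I'll continue down to the plunger.

```bash
python3 -m jog '[{"gripper":255,"offset":[0,0,-6],"twist":[0,0,0]},{"gripper":255,"offset":[0,0,-6],"twist":[0,0,0]},{"gripper":255,"offset":[0,0,0],"twist":[0,0,0]}]';  python3 -m jog '[{"gripper":255,"offset":[0,0,-4],"twist":[0,0,0]},{"gripper":255,"offset":[0,0,-4],"twist":[0,0,0]},{"gripper":255,"offset":[0,0,0],"twist":[0,0,0]}]'
```

```text
time: 9.57
tool_pos: [0.4912, -0.2128, 0.1255]
eef_rot: [0.627, 0.779, -0.0, -0.001]
ft_force: [0.4, 0.1, -2.0]
width: 0.006
grasp_force: 60.0
time: 9.95
tool_pos: [0.492, -0.2132, 0.1185]
eef_rot: [0.627, 0.779, 0.0, 0.001]
ft_force: [0.4, 0.5, 1.9]
width: 0.0059
grasp_force: 60.7
```

Run:
```python
from bench import viewer
import cv2,numpy as np
p=viewer.snapshot("wrist");q=viewer.snapshot("side")
cv2.imwrite("pics/w6.png",np.hstack([p["img"][:,150:500],cv2.resize(q["img"][170:290,300:412],None,fx=4,fy=4,interpolation=2)])[:,:,::-1])
```

```text
(no output)
```

View pics/w6.png

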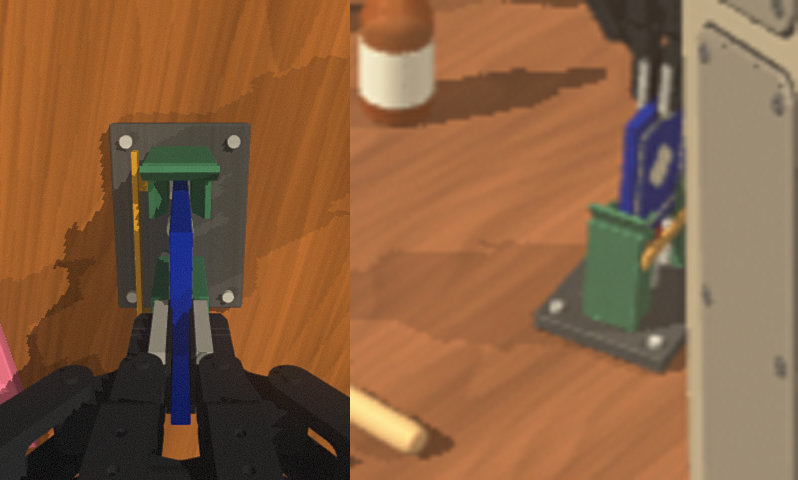

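The tile is in the slot between the green posts and has just touched the plunger (spring about 4 N). I'll press down in small steps.

```bash
python3 -m jog '[{"gripper":255,"offset":[0,0,-4],"twist":[0,0,0]},{"gripper":255,"offset":[0,0,-3],"twist":[0,0,0]},{"gripper":255,"offset":[0,0,0],"twist":[0,0,0]},{"gripper":255,"offset":[0,0,0],"twist":[0,0,0]}]';  python3 -m jog '[{"gripper":255,"offset":[0,0,-1],"twist":[0,0,0]},{"gripper":255,"offset":[0,0,-1],"twist":[0,0,0]},{"gripper":255,"offset":[0,0,0],"twist":[0,0,0]},{"gripper":255,"offset":[0,0,0],"twist":[0,0,0]}]'
```

```text
time: 10.55
tool_pos: [0.4919, -0.2132, 0.1114]
eef_rot: [0.627, 0.779, 0.0, 0.0]
ft_force: [0.2, 0.2, 5.6]
width: 0.0062
grasp_force: 61.0
time: 11.05
tool_pos: [0.492, -0.2132, 0.1095]
eef_rot: [0.627, 0.779, 0.0, 0.001]
ft_force: [-0.1, -0.3, 5.2]
width: 0.0057
grasp_force: 61.1
```

```bash
for i in 1 2 3; do :; done; python3 -m jog '[{"gripper":255,"offset":[0,0,-1],"twist":[0,0,0]},{"gripper":255,"offset":[0,0,0],"twist":[0,0,0]},{"gripper":255,"offset":[0,0,0],"twist":[0,0,0]}]';  python3 -m jog '[{"gripper":255,"offset":[0,0,-0.5],"twist":[0,0,0]},{"gripper":255,"offset":[0,0,0],"twist":[0,0,0]},{"gripper":255,"offset":[0,0,0],"twist":[0,0,0]}]';python3 -m jog '[{"gripper":255,"offset":[0,0,-0.5],"twist":[0,0,0]},{"gripper":255,"offset":[0,0,0],"twist":[0,0,0]},{"gripper":255,"offset":[0,0,0],"twist":[0,0,0]}]'
```

```text
time: 11.42
tool_pos: [0.492, -0.2132, 0.1086]
eef_rot: [0.627, 0.779, 0.0, 0.001]
ft_force: [-0.1, -0.4, 6.1]
width: 0.0059
grasp_force: 61.1
time: 11.8
tool_pos: [0.4921, -0.2132, 0.1081]
eef_rot: [0.627, 0.779, 0.0, 0.001]
ft_force: [-0.3, 0.3, 6.7]
width: 0.006
grasp_force: 61.1
time: 12.18
tool_pos: [0.4921, -0.2133, 0.1078]
eef_rot: [0.627, 0.779, 0.0, 0.001]
ft_force: [-0.5, 0.8, 5.4]
width: 0.0059
grasp_force: 61.2
```

```bash
python3 -m jog '[{"gripper":255,"offset":[0,0,-0.5],"twist":[0,0,0]},{"gripper":255,"offset":[0,0,0],"twist":[0,0,0]},{"gripper":255,"offset":[0,0,0],"twist":[0,0,0]}]';  python3 -m jog '[{"gripper":255,"offset":[0,0,-0.5],"twist":[0,0,0]},{"gripper":255,"offset":[0,0,0],"twist":[0,0,0]},{"gripper":255,"offset":[0,0,0],"twist":[0,0,0]}]'
```

```text
time: 12.55
tool_pos: [0.4923, -0.2132, 0.1077]
eef_rot: [0.627, 0.779, 0.0, 0.001]
ft_force: [-1.5, 0.6, 8.5]
width: 0.0058
grasp_force: 61.6
time: 12.92
tool_pos: [0.4926, -0.2132, 0.1077]
eef_rot: [0.627, 0.779, 0.0, 0.001]
ft_force: [-1.0, 0.7, 11.7]
width: 0.0058
grasp_force: 61.9
```

The descent has stopped at the expected height (TCP 0.1077) and the force is rising, so the tile is on the stops. I'll add some firm pressure.

```bash
python3 -m jog '[{"gripper":255,"offset":[0,0,-0.7],"twist":[0,0,0]},{"gripper":255,"offset":[0,0,0],"twist":[0,0,0]},{"gripper":255,"offset":[0,0,0],"twist":[0,0,0]}]';  python3 -m jog '[{"gripper":255,"offset":[0,0,-0.7],"twist":[0,0,0]},{"gripper":255,"offset":[0,0,0],"twist":[0,0,0]},{"gripper":255,"offset":[0,0,0],"twist":[0,0,0]},{"gripper":255,"offset":[0,0,0],"twist":[0,0,0]},{"gripper":255,"offset":[0,0,0],"twist":[0,0,0]}]'; python3 -c "
from bench import arm
print(arm.read_state()['wrist_torque'])"
```

```text
time: 13.3
tool_pos: [0.4929, -0.2132, 0.1077]
eef_rot: [0.627, 0.779, 0.001, 0.002]
ft_force: [-1.7, 2.5, 16.2]
width: 0.006
grasp_force: 62.4
time: 13.92
tool_pos: [0.4932, -0.2132, 0.1076]
eef_rot: [0.627, 0.779, 0.001, 0.002]
ft_force: [-2.5, 3.7, 20.0]
width: 0.0058
grasp_force: 62.9
[ 0.78490002  0.52701485 -0.00270544]
```

The load is centred, because the wrist torque is fully explained by the small side force. One slightly firmer push, then hold and check that it is steady.

```bash
python3 -m jog '[{"gripper":255,"offset":[-0.4,0,-0.8],"twist":[0,0,0]},{"gripper":255,"offset":[0,0,0],"twist":[0,0,0]},{"gripper":255,"offset":[0,0,0],"twist":[0,0,0]}]'; python3 -m jog '[{"gripper":255,"offset":[0,0,0],"twist":[0,0,0]},{"gripper":255,"offset":[0,0,0],"twist":[0,0,0]},{"gripper":255,"offset":[0,0,0],"twist":[0,0,0]},{"gripper":255,"offset":[0,0,0],"twist":[0,0,0]},{"gripper":255,"offset":[0,0,0],"twist":[0,0,0]},{"gripper":255,"offset":[0,0,0],"twist":[0,0,0]},{"gripper":255,"offset":[0,0,0],"twist":[0,0,0]},{"gripper":255,"offset":[0,0,0],"twist":[0,0,0]}]'
python3 - <<'E'
from bench import arm,viewer
import cv2,numpy as np
print(arm.read_state()['wrist_torque'])
p=viewer.snapshot("wrist");q=viewer.snapshot("side")
cv2.imwrite("pics/w7.png",np.hstack([p["img"][:,150:500],cv2.resize(q["img"][170:290,300:412],None,fx=4,fy=4,interpolation=2)])[:,:,::-1])
E
```

```text
time: 14.3
tool_pos: [0.4932, -0.2133, 0.1076]
eef_rot: [0.627, 0.779, 0.001, 0.003]
ft_force: [-2.6, 5.1, 24.0]
width: 0.0058
grasp_force: 63.4
time: 15.3
tool_pos: [0.4932, -0.2132, 0.1076]
eef_rot: [0.627, 0.779, 0.001, 0.003]
ft_force: [-3.0, 4.4, 24.4]
width: 0.0056
grasp_force: 63.4
[0.91513516 0.59563224 0.00873411]
```

View pics/w7.png

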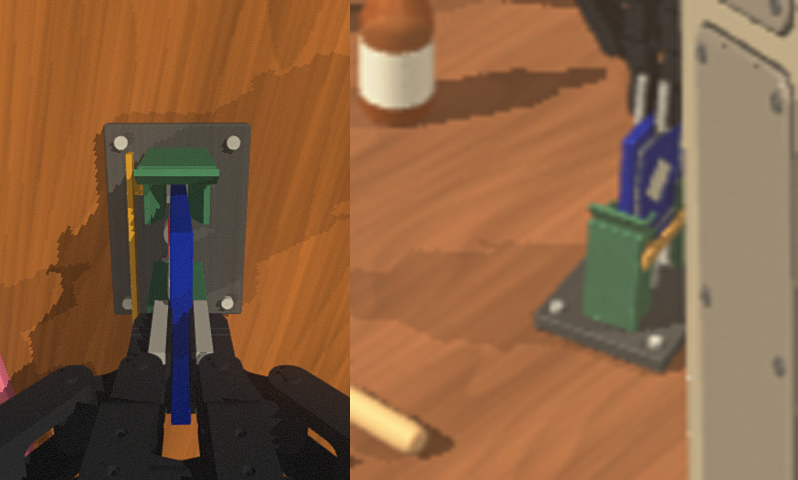

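The tile is fully down in the slot, steady at about 24 N total (roughly 15 N on the stops) and still gripped, so I'm handing in.

```bash
python3 -c "
from bench import close_job
print(close_job())"
```

```text
the job is handed in; nothing more can be done
None
```

The blue tile is down in the green jig, stopped at the height expected for both steel stops, and was still gripped and pressed there (about 15 N estimated on the stops) when I handed the job in at about 15 s; no verdict was reported.

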